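# Turn the sample jar's label to the reader and take the reading

### The arm

A 6-joint arm with a two-finger parallel gripper is mounted at the origin on the work surface. World frame = base frame: x ahead of the robot, y to its left, z up, the work surface at z = 0. Lengths are in m, angles in degrees, forces in N, time in s.
With the tool pointing down it reaches from about 0.4 to 0.825 m from the base axis. Payload 7 kg.
Tool frame: the origin (TCP) lies midway between the tips of the shut fingers; the grasp point (between the pads) lies 19 mm behind it; x points along the fingers, z is the direction in which the jaws open and shut, and the axes are right-handed (so a half turn about x gives the same grasp; the last joint's range is limited). The gripper opens to 88 mm and grips with 3 to 60 N. Pads are 19 mm wide; open, the fingers measure 130 mm over their backs; the gripper's body (78 mm by 193 mm) begins 47 mm behind the grasp point.
Start: joints at [92.596, 20.546, 0.682, 0, -70.136, -16.507], TCP at [0.162, 0.655, 0.188] pointing down, gripper open.
Joint ranges: [-176.03, 176.03], [-82.01, 121.73], [-58.28, 71.71], [-173.87, 95.51], [-174.79, -0.11], [-173.66, 173.66]. Speed limits (degrees/s): [136.94, 136.94, 172.46, 180, 180, 180].

### API

Orientations are given as [roll, pitch, yaw] about the fixed x, y, z axes, in that order (R = Rz(yaw) Ry(pitch) Rx(roll)).
In Python, from plant import ctrl gives the robot as it stands.
- The arm moves only by the tool servo_tool, never from a script. Its argument "motion" is a list of rows, each an object with "offset": the shift along the tool's x, y, z in m, a list of three; "roll": the turn about the tool's x in degrees; "claw": the opening, from -1 (shut) to 1 (fully open), so that 0 is half open. In form: [{"offset": [x, y, z], "roll": roll, "claw": claw}, ...]. A call has 1 to 12 rows; each row shifts and turns the commanded pose from where the row before left it, along the tool's axes as they then stand; what a row does not reach is not made up. A row lasts 1/8 s, in which the tool goes at most 62.5 mm and 10.7 degrees, less where a joint would pass 70% of its speed; a pose out of reach is approached as far as the arm can. A call is refused whole if a number of a shift passes 0.0625 or a number of a turn 10.7, either way. A call with a gripper value outside its range is refused whole. The fingers move at their own pace and stop on an object; the grip force is fixed at half the most. Time passes only in rows, so rows that do not move let the fingers close. It gives the time, the measured TCP pose, the force and the opening at its end, in the units of the state.
- ctrl.get_obs(): the state, without advancing time (a new reading comes with each control period).
- ctrl.snapshot(name): name is "side" or "top"; returns a dict with "frame" (480x640x3 uint8, blue, green, red), "z_map" (480x640 float32, m along the optical axis (not along the pixel's ray), 0 where there is no reading), "mtx" (3x3 intrinsics, pixels), "k1" (the pictures are not rectified: a ray, as slopes to the right and down, at radius r is drawn at 1 + k1 r^2 times it, then the intrinsics apply), "extrinsics" (4x4, takes a point from camera to world coordinates). Camera axes: x right, y up, looking along -z (the intrinsics and any distortion apply to the point x, -y, -z); pixel columns grow to the right and rows downward; lengths in m; the calibration is good to about 2 mm. A picture is of the moment at which its call begins.
- ctrl.close_job(): hands the job in, once; it reports no verdict.
The state is a dict: "clock": time; "joint_pos": joint angles; "qvel": joint speeds; "tau": joint torques, N m; "tool_pos": TCP position; "orientation": TCP orientation; "force": force on the tool from outside, world axes, zero at the start; "moment": the same for the moment, N m; "opening": finger opening in m.
Only numpy, scipy, OpenCV 4.12 (cv2) and the standard library are available. Lean on these libraries where they do the work, as an engineer would, in place of code of your own. Each camera call takes 0.05 s, during which the arm holds its last target.

### The job

With a fingertip on the edge of the big white jar, gently turn it where it stands on the stiff turntable until the middle of its yellow label squarely faces the reader's red window. Then press the green button on top of the reader fully down and let it come up again. Leave the jar seated upright on the turntable and everything else on the bench where it stands.

Things in the scene. Friction and masses are not known exactly. Their poses are not given: they have to be found in the camera images.
- jar: sample jar: white, 100 mm across, 112 to 124 mm tall, 0.4 to 0.75 kg, loose in the turntable's cup with 2 mm of play; too wide to grip. Origin: centre of its underside; z up its axis; x points out through the middle of its yellow label with black bars. Fragile: a push of 16 N from the robot breaks it. Pressing down on the lid near its edge does not tip it.
- shoulder (a point): on the jar's axis, 88 mm above its origin, where the blue lid begins; axes as the jar. The lid is 94 mm across; its flat top is 24 to 36 mm above this point, as it is screwed on more or less each time (find it by feel; it stays there). It yields 0.06 mm per newton (rubber mount below). A yellow seal strip, 12 mm wide, runs on its top from near the centre to the edge on the label's side.
- label (a point): middle of the jar's label, on its side 50 mm from the axis and 43 mm up; axes as the jar. The label spans about 77 degrees of the side, 52 mm tall
- turntable (a joint): angle of the steel turntable cup, rad, counterclockwise from above, 0 at the start wherever the jar's label points; no stops either way. The jar turns with it. Its bearing is stiff: about 0.075 N m, some 2.2 N along the lid at 34 mm from the axis, so a fingertip that presses too lightly slips; it stays where it is left.
- station: fixed reading station: grey base plate 285 x 140 x 18 mm. Origin on the bench under the turntable's axis; x level from turntable to reader; z up. Label faces the reader when the jar's x points along this x. Turntable cup: 120 mm across, floor 29.5 mm, rim 38.5 mm above the bench. White reader head: 55 mm along x, 100 mm wide, top 98 mm above the bench, centred 165 mm along x.
- window (a point): centre of the reader's red window, 137 mm along the station's x axis and 66 mm above the bench; a red line on the base plate runs from the turntable towards it
- read_top (a point): centre of the top face of the green reader button, 30 mm across, in a black housing on top of the reader head; it is pressed straight down
- read (a joint): how far the button is pressed, m: 0 is up, 0.006 fully down; it takes about 5 N to hold fully down and springs back; it counts as pressed beyond 0.0045
- amber: bystander, to be left alone: small amber bottle, 64 mm across, 145 mm tall; origin at the centre of its underside
- beaker: bystander, to be left alone: clear beaker, 68 mm across, 85 mm tall; origin at the centre of its underside
- cream_jar: bystander, to be left alone: small white jar with red lid, 60 mm across, 70 mm tall; origin at the centre of its underside
- spatula: bystander, to be left alone: steel spatula lying flat, 170 mm long
- tip_box: bystander, to be left alone: orange pipette-tip box with grey lid, 119 x 84 x 65 mm; origin at the centre of its underside
- tube_rack: bystander, to be left alone: white tube rack with blue-capped tubes, 130 x 75 x 94 mm; origin at the centre of its underside
- media: bystander, to be left alone: clear bottle with blue cap, 72 mm across, 160 mm tall; origin at the centre of its underside

How it is judged (in metres and radians):
On the way, in this order (a step that is already met when the one before it is completed fails the run):
1. the jar's label faces the reader's window within 8 degrees, the jar seated and left there (angle between the x axis of jar and the x axis of station, either way round below 0.14 rad and x of label in the frame of station above 0.03 m and horizontal distance between jar and station below 0.006 m and z of jar in the frame of station below 0.033 m and angle between jar's own z axis and vertical below 0.06 rad and angular speed of jar below 0.1 rad/s), for 0.2 s.
2. the reader's button is pressed down beyond 4.5 mm while the label faces the window (value of joint read above 0.0045 m and angle between the x axis of jar and the x axis of station, either way round below 0.14 rad and x of label in the frame of station above 0.03 m), for 0.05 s.
At the end, for the whole second after the job is handed in: the label faces the window within 8 degrees (0.14 rad), the jar is seated upright in the turntable's cup (axis within 6 mm of the turntable's, tilt under 0.06 rad) and at rest, and the button is up again (angle between the x axis of jar and the x axis of station, either way round below 0.14 rad and x of label in the frame of station above 0.03 m and horizontal distance between jar and station below 0.006 m and z of jar in the frame of station below 0.033 m and angle between jar's own z axis and vertical below 0.06 rad and angular speed of jar below 0.05 rad/s and linear speed of jar below 0.02 m/s and value of joint read below 0.0015 m); the robot touches nothing.
It fails at once if the robot presses on the jar with more than 16 N (contact force between jar and the fingers above 16 N or contact force between jar and the arm above 16 N).
It fails at once if the jar is tipped or lifted out of the turntable (angle between jar's own z axis and vertical above 0.25 rad or z of jar in the frame of station above 0.045 m).
It fails at once if the button is pressed while the label does not face the window (value of joint read above 0.0045 m and not (angle between the x axis of jar and the x axis of station, either way round below 0.14 rad and x of label in the frame of station above 0.03 m)).
It fails at once if another object on the bench is moved more than 30 mm (distance of any of amber, beaker, cream_jar, spatula, tip_box, tube_rack, media from where it was at the start of the episode above 0.03 m).
It also fails if it takes over 67 s, if anything falls off the work surface, if the arm or the gripper's body presses on something with over 40 N, if the wrist force passes 120 N, or if a joint passes its speed limit or range.

## Working session

There is one attempt and no reset: what is moved stays moved. The work goes in short steps, Python scripts to look and compute and a tool call to move; the robot and the scene stay as the last step left them, time stands still between calls to the robot, and variables do not carry over. Pictures are saved under pics/ and viewed, and the job is handed in when it is done.

Besides the shell and the picture viewer there is one more tool, called in YAML: its name, and indented under it one key for each argument. servo_tool: Moves the arm, as the interface text tells. Its arguments: {"type":"object","properties":{"motion":{"type":"array"}},"required":["motion"]}

```bash
mkdir -p pics; ls
cat > h.py <<'E'
import numpy as np, cv2
from plant import ctrl
def snap(n):
    return ctrl.snapshot(n)
def ray(s,u,v):
    K=s["mtx"];k1=s["k1"];xd=(u-K[0,2])/K[0,0];yd=(v-K[1,2])/K[1,1]
    rd=np.hypot(xd,yd);r=rd
    for _ in range(30): r=rd/(1+k1*r*r)
    f=r/rd if rd>0 else 1
    T=np.array(s["extrinsics"]);d=T[:3,:3]@np.array([xd*f,-yd*f,-1.]);return T[:3,3],d
def plane(s,u,v,z):
    o,d=ray(s,u,v);return o+d*(z-o[2])/d[2]
def pt(s,u,v):
    o,d=ray(s,u,v);return o+d*float(s["z_map"][int(v),int(u)])
E
python3 - <<'E'
from h import *
for n in("side","top"):
    s=snap(n);cv2.imwrite(f"pics/{n}0.png",s["frame"]);print(n,np.round(s["extrinsics"],3),s["mtx"],s["k1"])
print(ctrl.get_obs())
E
```

```text
pics
side [[ 0.942  0.198 -0.271  0.052]
 [-0.336  0.569 -0.751 -1.333]
 [ 0.006  0.798  0.602  1.157]
 [ 0.     0.     0.     1.   ]] [[584.92028133   0.         318.43455134]
 [  0.         584.92028133 240.71674463]
 [  0.           0.           1.        ]] 0.018789781161904436
top [[-0.02   0.998 -0.06   0.461]
 [-1.    -0.019  0.01  -0.02 ]
 [ 0.009  0.06   0.998  1.629]
 [ 0.     0.     0.     1.   ]] [[561.89614008   0.         327.38195685]
 [  0.         561.89614008 239.43670794]
 [  0.           0.           1.        ]] 0.011270799394817602
{'clock': 0.1, 'joint_pos': array([ 9.25940996e+01,  2.05887403e+01,  6.39895326e-01, -1.57752918e-02,
       -7.01350077e+01, -1.65050144e+01]), 'qvel': array([ 0.01119618, -0.00889635,  0.17691205,  0.19114799,  0.04895009,
       -0.08894884]), 'tau': array([-2.02723684e-03, -5.84166169e+01,  2.93750900e+01,  7.01558590e+00,
        1.01272931e-02, -4.95669417e-05]), 'tool_pos': array([0.16222541, 0.65472582, 0.1872133 ]), 'orientation': array([  6.47643177,  89.91484559, -97.43985441]), 'force': array([ 0.28578694, -0.23370473, -0.51065619]), 'moment': array([ 0.03855833, -0.00451673, -0.02307964]), 'opening': 0.0877060745757903}
```

View pics/side0.png

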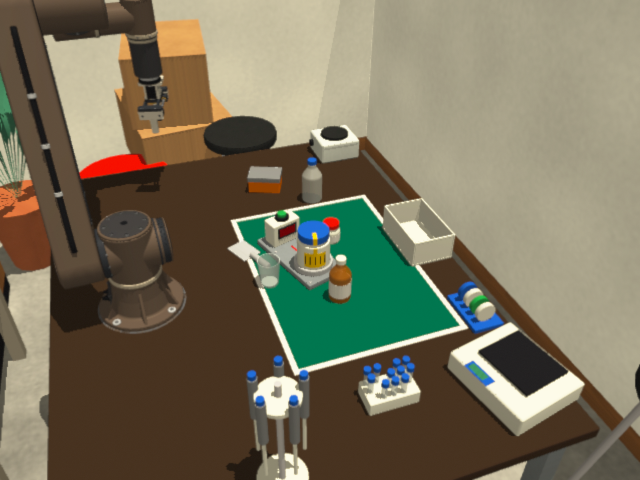

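View pics/top0.png

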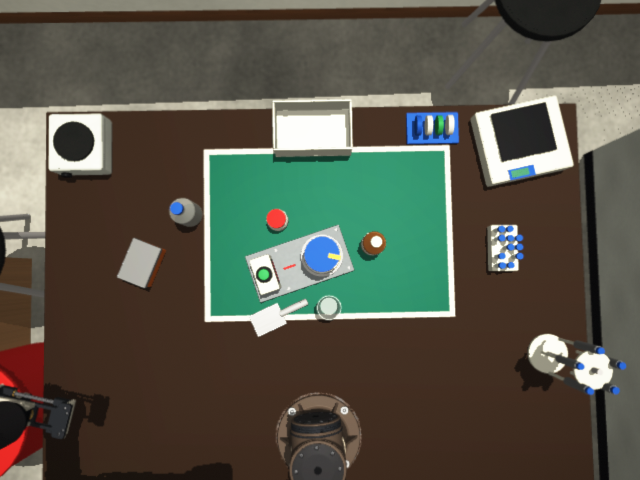

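The side view shows the jar at about (314,245) with its label facing the camera, and the reader at (283,228). The top view shows the lid at (321,255) with the strip pointing right to (335,257), and the green button at (264,274). Next I'll measure them.

```bash
cat >> h.py <<'E'
def masks(s):
    h=cv2.cvtColor(s["frame"],cv2.COLOR_BGR2HSV)
    return dict(blue=cv2.inRange(h,(105,120,60),(125,255,255)),yellow=cv2.inRange(h,(20,110,110),(36,255,255)),
      green=cv2.inRange(h,(50,150,90),(75,255,255)),red=cv2.inRange(h,(0,140,120),(6,255,255))|cv2.inRange(h,(174,140,120),(180,255,255)))
def cen(m,box):
    k=np.zeros_like(m);x0,y0,x1,y1=box;k[y0:y1,x0:x1]=m[y0:y1,x0:x1]
    n,l,st,c=cv2.connectedComponentsWithStats(k)
    return [(int(st[i,4]),np.round(c[i],2),st[i,:4]) for i in np.argsort(-st[1:,4])[:4]+1] if n>1 else []
E
python3 - <<'E'
from h import *
s=snap("top");m=masks(s)
box=(235,215,360,310)
for k in m:
    for a,c,b in cen(m[k],box): print(k,a,c,b,np.round(pt(s,*c),4))
img=cv2.resize(s["frame"][215:310,235:360],None,fx=6,fy=6,interpolation=cv2.INTER_NEAREST);cv2.imwrite("pics/topz.png",img)
t=snap("side");m=masks(t)
for k in m:
    for a,c,b in cen(m[k],(230,190,370,310)): print("side",k,a,c,b,np.round(pt(t,*c),4))
img=cv2.resize(t["frame"][195:315,230:365],None,fx=5,fy=5,interpolation=cv2.INTER_NEAREST);cv2.imwrite("pics/sidez.png",img)
E
```

```text
blue 888 [320.58 253.71] [304 237  35  35] [ 0.5135 -0.0171  0.1459]
yellow 43 [333.91 256.16] [329 254  11   6] [ 0.5062 -0.052   0.1514]
green 95 [263.18 274.07] [258 269  11  11] [0.463  0.1377 0.1203]
red 210 [275.79 220.31] [267 215  19  13] [0.6117 0.106  0.0693]
red 18 [289.39 266.28] [284 264  11   5] [0.4837 0.0726 0.027 ]
side blue 546 [312.74 231.68] [298 221  31  24] [ 0.5054 -0.0306  0.1496]
side yellow 304 [314.6  258.81] [304 248  22  20] [ 0.4973 -0.0707  0.0806]
side yellow 50 [314.44 239.22] [313 233   4  13] [ 0.4993 -0.0633  0.1467]
side yellow 4 [347.5 267.5] [346 266   4   4] [ 0.5598 -0.1711  0.109 ]
side yellow 1 [350. 271.] [350 271   1   1] [ 0.5683 -0.1703  0.0932]
side green 45 [281.18 213.47] [277 210   9   7] [0.4588 0.1375 0.1158]
side green 2 [353.5 200. ] [353 200   2   1] [0.774  0.2936 0.0031]
side green 2 [296.5 211. ] [296 211   2   1] [0.5585 0.2954 0.002 ]
side green 2 [327.5 205. ] [327 205   2   1] [0.6739 0.2936 0.0033]
side red 141 [331.7  222.61] [323 217  16  13] [0.615  0.0986 0.0703]
side red 11 [293.73 247.73] [291 246   6   5] [0.4782 0.0749 0.0203]
```

View pics/topz.png

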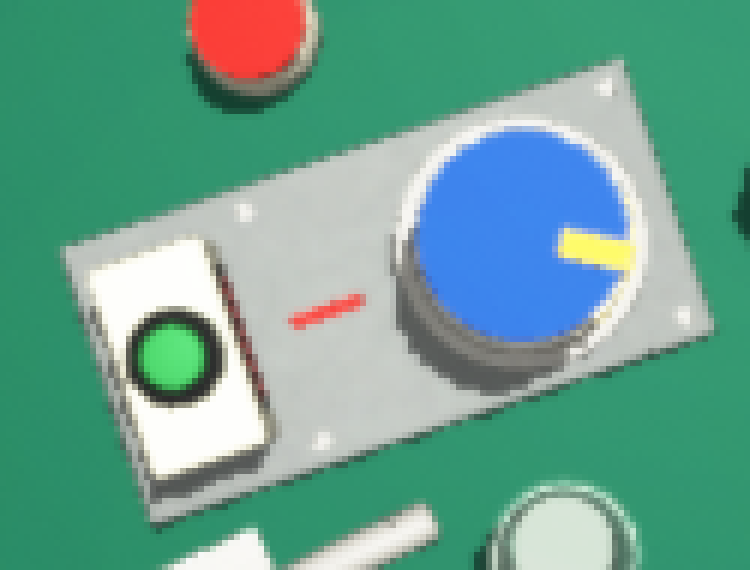

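View pics/sidez.png

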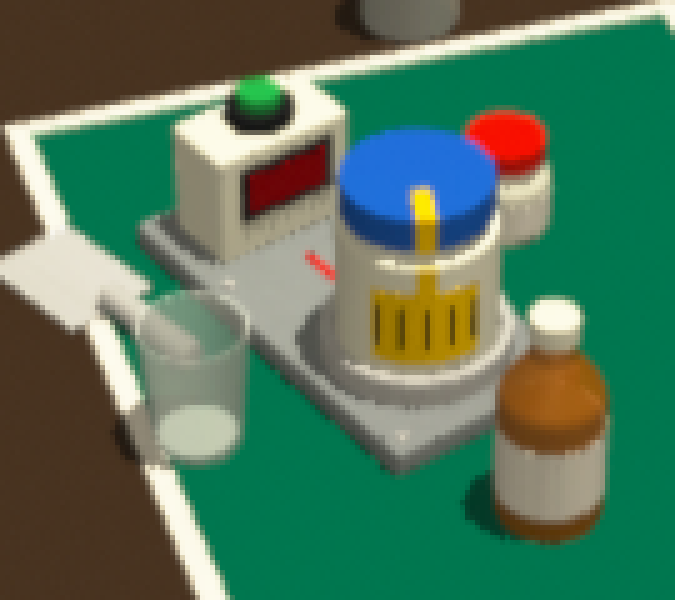

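```bash
cat > meas.py <<'E'
from h import *
def lid(s,zt=None):
    m=masks(s);k=m["blue"]|m["yellow"];b=np.zeros_like(k);b[215:310,290:360]=k[215:310,290:360]
    b=cv2.morphologyEx(b,cv2.MORPH_CLOSE,np.ones((3,3)))
    c=max(cv2.findContours(b,0,1)[0],key=cv2.contourArea)[:,0]
    return b,c
if __name__=="__main__":
    s=snap("top");b,c=lid(s)
    ys,xs=np.where(cv2.erode(b,np.ones((5,5)))>0)
    P=np.array([pt(s,x,y) for x,y in zip(xs,ys)]);zt=np.median(P[:,2]);print("lid z",zt,P[:,2].std())
    for z in(.1415,zt,.1535):
        M=cv2.moments(c.reshape(-1,1,2));q=plane(s,M['m10']/M['m00'],M['m01']/M['m00'],z)
        W=np.array([plane(s,x,y,z)[:2] for x,y in c],np.float32)
        (cc,r)=cv2.minEnclosingCircle(W);y=cen(masks(s)["yellow"],(300,230,350,280))[0][1];Y=plane(s,*y,z)
        print(z,"centroid",q,"circle",cc,r,"strip",Y,"ang",np.degrees(np.arctan2(*(Y-q)[1::-1])))
    # plate corners from gray mask
    h=cv2.cvtColor(s["frame"],cv2.COLOR_BGR2HSV);g=((h[...,1]<70)&(h[...,2]>90)).astype(np.uint8)*255
    box=np.zeros_like(g);box[222:302,240:358]=g[222:302,240:358];box|=b
    n,l,st,ce=cv2.connectedComponentsWithStats(box);i=1+np.argmax(st[1:,4]);p=max(cv2.findContours((l==i).astype(np.uint8),0,1)[0],key=cv2.contourArea)
    r=cv2.minAreaRect(p);bp=cv2.boxPoints(r);print(r)
    W=np.array([plane(s,x,y,.018) for x,y in bp]);print(W)
    for j in range(4): d=W[(j+1)%4]-W[j];print(np.linalg.norm(d),np.degrees(np.arctan2(d[1],d[0])))
    gr=cen(masks(s)["green"],(240,255,285,295))[0][1]
    d=np.median([pt(s,gr[0]+i,gr[1]+j)[2] for i in range(-3,4) for j in range(-3,4)])
    for z in(.105,d,.125):print("btn",z,plane(s,*gr,z))
    rl=masks(s)["red"];yy,xx=np.where(rl[262:270,280:300]>0);L=np.array([plane(s,x+280,y+262,.019)[:2] for x,y in zip(xx,yy)],np.float32)
    print("line",cv2.fitLine(L,2,0,.01,.01).ravel())
E
python3 meas.py
python3 - <<'E'
from h import *
s=snap("top")
for u,v,n in [(280,225,'crm'),(373,243,'amb'),(328,308,'bkr'),(264,265,'hd'),(256,283,'hd2'),(300,303,'spat')]:print(n,pt(s,u,v))
E
```

```text
lid z 0.14933529074415186 0.09736717291339098
0.1415 centroid [ 0.5131926  -0.01953966  0.1415    ] circle (0.5122123956680298, -0.02027891017496586) 0.04735060781240463 strip [ 0.50651684 -0.05224462  0.1415    ] ang -101.5367642799026
0.14933529074415186 centroid [ 0.51292025 -0.01954324  0.14933529] circle (0.5119451880455017, -0.020278610289096832) 0.04710177704691887 strip [ 0.50627965 -0.05207597  0.14933529] ang -101.53676427990268
0.1535 centroid [ 0.51277549 -0.01954514  0.1535    ] circle (0.511803150177002, -0.020278433337807655) 0.04696954786777496 strip [ 0.50615358 -0.05198633  0.1535    ] ang -101.53676427990268
((298.93829345703125, 263.16583251953125), (48.82704544067383, 99.37212371826172), 71.1139144897461)
[[ 0.51536837  0.20246303  0.018     ]
 [ 0.60262146 -0.06872674  0.018     ]
 [ 0.46896863 -0.11119788  0.018     ]
 [ 0.3828257   0.15893359  0.018     ]]
0.2848806711802869 -72.16484609453589
0.14023864246126339 -162.37119736571861
0.28353415232892404 107.68709823475949
0.13950760817466892 18.181128002847128
btn 0.105 [0.46296842 0.13926287 0.105     ]
btn 0.11933625267716774 [0.46295437 0.13776304 0.11933625]
btn 0.125 [0.46294882 0.13717051 0.125     ]
line [ 0.33193842 -0.9433011   0.48354387  0.07345572]
crm [0.5980384  0.09417753 0.07324294]
amb [ 0.5393244  -0.15657756  0.14281393]
bkr [ 0.36210677 -0.0350915   0.00683477]
hd [0.48744013 0.13679322 0.10437357]
hd2 [0.4380154  0.16918076 0.0178742 ]
spat [0.37850467 0.04464965 0.015945  ]
```

```bash
cat > pose.py <<'E'
from h import *
from scipy.spatial.transform import Rotation as Ro
o=ctrl.get_obs();R=Ro.from_euler("xyz",o["orientation"],degrees=True).as_matrix();p=np.array(o["tool_pos"])
def to(x,y,z): return np.round(R.T@(np.array([x,y,z])-p),4)
C=np.array([.512,-.020])
if __name__=="__main__":
    print("t",o["clock"],"p",np.round(p,4),"F",np.round(o["force"],2),"j",np.round(o["joint_pos"],1),"open",round(o["opening"],4))
    print(np.round(R,4))
    for i,n in((1,'y'),(2,'z')): print(n,"azim",np.degrees(np.arctan2(R[1,i],R[0,i])))
    d=p[:2]-C;print("rel C r,ang",np.hypot(*d),np.degrees(np.arctan2(d[1],d[0])))
E
python3 - <<'E'
from pose import *
print(np.round(R,4)); 
for a in np.degrees(np.arctan2(R[1,1:],R[0,1:])):
  for b in(0,180):
    t=np.radians(a+b);q=C+.036*np.array([np.cos(t),np.sin(t)]);print(a+b,q,to(*q,.19))
E
```

```text
[[-1.000e-04  9.707e-01 -2.405e-01]
 [-5.000e-04 -2.405e-01 -9.707e-01]
 [-1.000e+00  1.000e-04  5.000e-04]]
-13.913144994213372 [ 0.54694381 -0.02865623] [-0.0019  0.5378  0.5711]
166.08685500578662 [ 0.47705619 -0.01134377] [-0.0019  0.4658  0.5711]
-103.9131472391949 [ 0.50334377 -0.05494381] [-0.0019  0.5018  0.6071]
76.0868527608051 [0.52065623 0.01494381] [-0.0019  0.5018  0.5351]
```

servo_tool:
  motion:
    - {"offset":[-0.005,0.038,0.041],"roll":0,"claw":-1}
    - {"offset":[-0.005,0.038,0.041],"roll":0,"claw":-1}
    - {"offset":[0,0.038,0.041],"roll":0,"claw":-1}
    - {"offset":[0,0.038,0.041],"roll":0,"claw":-1}
    - {"offset":[0,0.038,0.041],"roll":0,"claw":-1}
    - {"offset":[0,0.038,0.041],"roll":0,"claw":-1}
    - {"offset":[0,0.038,0.041],"roll":0,"claw":-1}
    - {"offset":[0,0.038,0.041],"roll":0,"claw":-1}
    - {"offset":[0,0.038,0.041],"roll":0,"claw":-1}
    - {"offset":[0,0.038,0.041],"roll":0,"claw":-1}
    - {"offset":[0,0.038,0.041],"roll":0,"claw":-1}
    - {"offset":[0,0,0],"roll":0,"claw":-1}

```text
clock: 1.8
tool_pos: [0.4606, 0.1138, 0.198]
orientation: [-3.2, 90.0, -107.4]
force: [0.8, 0.5, -0.9]
opening: 0.0005
```

Run:
```python
from pose import *
import runpy; runpy.run_module("pose",run_name="__main__")
print(to(.547,-.0287,.175))
```

```text
t 1.8 p [0.4606 0.1138 0.198 ] F [ 0.84  0.48 -0.93] j [ 37.7   0.9 -22.7   0.  -66.4  38. ] open 0.0005
[[-1.000e-04  9.694e-01 -2.455e-01]
 [-4.000e-04 -2.455e-01 -9.694e-01]
 [-1.000e+00 -0.000e+00  4.000e-04]]
y azim -14.209001875315977
z azim -104.2090013435466
rel C r,ang 0.14334477092371695 111.02328121095542
[0.0231 0.1188 0.1169]
```

servo_tool:
  motion:
    - {"offset":[0.002,0.0297,0.0292],"roll":0,"claw":-1}
    - {"offset":[0.003,0.0297,0.0292],"roll":0,"claw":-1}
    - {"offset":[0.009,0.0297,0.0292],"roll":0,"claw":-1}
    - {"offset":[0.009,0.0297,0.0292],"roll":0,"claw":-1}
    - {"offset":[0,0,0],"roll":0,"claw":-1}
    - {"offset":[0,0,0],"roll":0,"claw":-1}

```text
clock: 2.55
tool_pos: [0.5466, -0.0245, 0.175]
orientation: [-86.1, 90.0, 170.0]
force: [0.6, -0.1, 0.6]
opening: 0.0002
```

Run:
```python
from pose import *
import runpy; runpy.run_module("pose",run_name="__main__")
s=snap("side");cv2.imwrite("pics/s1.png",cv2.resize(s["frame"][130:315,230:420],None,fx=4,fy=3.2))
print(to(.547,-.0287,.157))
```

```text
t 2.55 p [ 0.5466 -0.0245  0.175 ] F [ 0.57 -0.08  0.63] j [ 17.9   9.1 -16.6  -0.  -64.3  58.1] open 0.0002
[[-4.000e-04  9.706e-01 -2.405e-01]
 [ 1.000e-04 -2.405e-01 -9.706e-01]
 [-1.000e+00 -4.000e-04  0.000e+00]]
y azim -13.917193510962147
z azim -103.91719295825186
rel C r,ang 0.03488648626616155 -7.400516791359245
[0.018  0.0014 0.004 ]
```

View pics/s1.png

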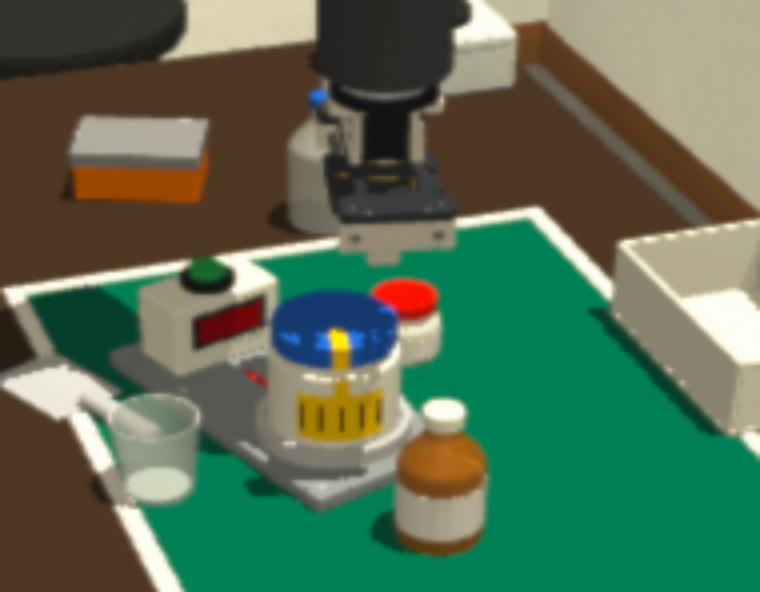

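```bash
cat >> h.py <<'E'
def proj(s,P):
    T=np.linalg.inv(np.array(s["extrinsics"]));c=T[:3,:3]@np.array(P)+T[:3,3];x,y=c[0]/-c[2],-c[1]/-c[2]
    f=1+s["k1"]*(x*x+y*y);K=s["mtx"];return np.round([K[0,0]*x*f+K[0,2],K[1,1]*y*f+K[1,2]],1)
E
python3 - <<'E'
from pose import *
s=snap("side")
print("tip",proj(s,p),"lid",proj(s,[.512,-.02,.149]),"btn",proj(s,[.463,.138,.119]))
print(pt(s,325,208),pt(s,325,211))
t=snap("top");cv2.imwrite("pics/t1.png",cv2.resize(t["frame"][195:315,235:395],None,fx=5,fy=5))
print(proj(t,p))
E
```

```text
tip [325.3 220.6] lid [313.7 229.4] btn [282.4 212.3]
[ 0.54068265 -0.03567016  0.22807902] [ 0.5398196  -0.03832651  0.21966522]
[323.  240.5]
```

View pics/t1.png

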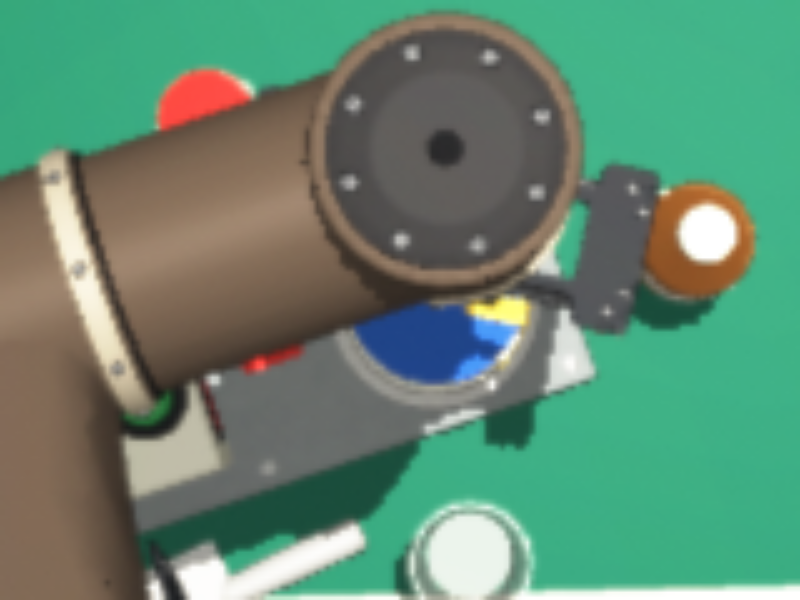

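Run:
```python
from pose import *
s=snap("side")
for v in range(196,228,2): print(v,[ (np.round(pt(s,u,v),3)*1000).astype(int).tolist() for u in(321,325,329)], s["frame"][v,325])
cv2.imwrite("pics/s2.png",cv2.resize(s["frame"][180:250,290:360],None,fx=8,fy=8,interpolation=0))
```

```text
196 [[499, -116, 326], [511, -113, 322], [521, -116, 321]] [52 52 51]
198 [[503, -105, 312], [511, -115, 316], [523, -112, 312]] [41 43 44]
200 [[500, -112, 311], [513, -108, 305], [523, -112, 306]] [107 126 136]
202 [[503, -106, 300], [516, -100, 294], [525, -108, 297]] [116 138 148]
204 [[503, -104, 293], [513, -109, 293], [526, -105, 288]] [116 138 148]
206 [[504, -102, 285], [516, -101, 282], [526, -106, 282]] [116 138 148]
208 [[649, 293, -3], [540, -38, 230], [551, -40, 229]] [113 136 146]
210 [[643, 276, 0], [540, -38, 223], [550, -43, 224]] [114 137 147]
212 [[638, 262, 1], [652, 259, 0], [663, 249, 4]] [ 96 127  88]
214 [[634, 251, 1], [648, 248, 0], [662, 245, -1]] [ 85 127   0]
216 [[632, 245, -3], [644, 239, -2], [657, 232, 0]] [ 86 128   0]
218 [[628, 234, -3], [637, 219, 4], [615, 125, 71]] [ 64  96 175]
220 [[622, 217, 0], [598, 114, 74], [612, 116, 69]] [  0  24 251]
222 [[545, 8, 149], [596, 109, 70], [608, 104, 71]] [  4  21 251]
224 [[541, -4, 151], [555, 0, 145], [604, 95, 70]] [100  53 125]
226 [[536, -18, 154], [548, -20, 153], [600, 83, 71]] [188  95  32]
```

View pics/s2.png

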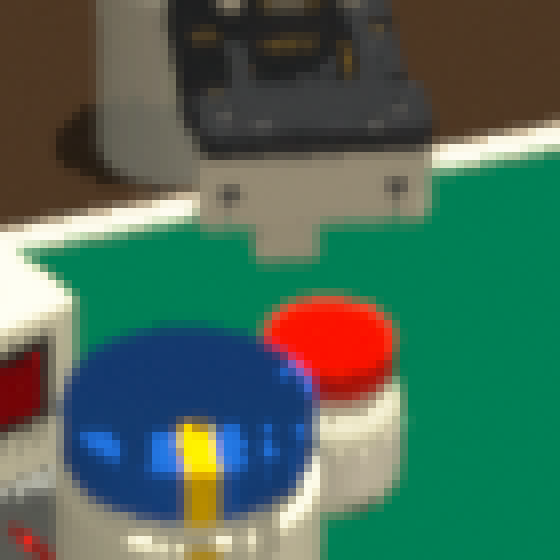

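The tip block in the side picture ends at about (325,212). Its depth there puts it near z 0.217, but the state reports TCP z 0.175. I'll lower in stages, still above the lid, and look again before trusting either.

servo_tool:
  motion:
    - {"offset":[0.006,0.0005,0.001],"roll":0,"claw":-1}
    - {"offset":[0.006,0.0005,0.001],"roll":0,"claw":-1}
    - {"offset":[0.004,0,0],"roll":0,"claw":-1}
    - {"offset":[0,0,0],"roll":0,"claw":-1}
    - {"offset":[0,0,0],"roll":0,"claw":-1}

```text
clock: 3.38
tool_pos: [0.5475, -0.0273, 0.1591]
orientation: [67.5, 90.0, -36.4]
force: [-0.2, -0.3, -0.6]
opening: 0.0006
```

Run:
```python
from pose import *
import runpy; runpy.run_module("pose",run_name="__main__")
s=snap("side");print(proj(s,p))
for v in range(200,234,2): print(v,[ (np.round(pt(s,u,v),3)*1000).astype(int).tolist() for u in(321,325,329)])
cv2.imwrite("pics/s3.png",cv2.resize(s["frame"][180:250,290:360],None,fx=8,fy=8,interpolation=0))
```

```text
t 3.375 p [ 0.5475 -0.0273  0.1591] F [-0.23 -0.29 -0.58] j [ 17.6   9.9 -17.9   0.  -62.2  58.4] open 0.0006
[[ 1.000e-04  9.707e-01 -2.405e-01]
 [-1.000e-04 -2.405e-01 -9.707e-01]
 [-1.000e+00  1.000e-04  0.000e+00]]
y azim -13.914854807782305
z azim -103.91485504051205
rel C r,ang 0.03618563525173444 -11.568059109391259
[325.9 225.6]
200 [[504, -101, 303], [514, -106, 304], [522, -115, 308]]
202 [[501, -110, 303], [509, -119, 307], [521, -119, 304]]
204 [[501, -111, 297], [510, -117, 299], [520, -120, 298]]
206 [[499, -115, 294], [512, -112, 289], [523, -112, 287]]
208 [[501, -110, 284], [514, -107, 279], [523, -112, 280]]
210 [[501, -112, 279], [512, -113, 277], [526, -105, 269]]
212 [[503, -106, 268], [513, -109, 267], [525, -110, 265]]
214 [[632, 245, 5], [538, -43, 212], [551, -43, 210]]
216 [[630, 239, 2], [541, -37, 201], [550, -45, 205]]
218 [[625, 226, 2], [642, 233, -6], [616, 125, 71]]
220 [[621, 216, 2], [601, 123, 67], [611, 112, 73]]
222 [[543, 4, 153], [597, 113, 67], [611, 113, 64]]
224 [[542, -1, 149], [554, -2, 146], [605, 97, 68]]
226 [[536, -16, 153], [547, -21, 153], [601, 85, 69]]
228 [[535, -19, 148], [546, -24, 149], [603, 90, 58]]
230 [[531, -30, 149], [541, -37, 151], [554, -36, 148]]
232 [[527, -42, 151], [540, -41, 147], [552, -42, 145]]
```

View pics/s3.png

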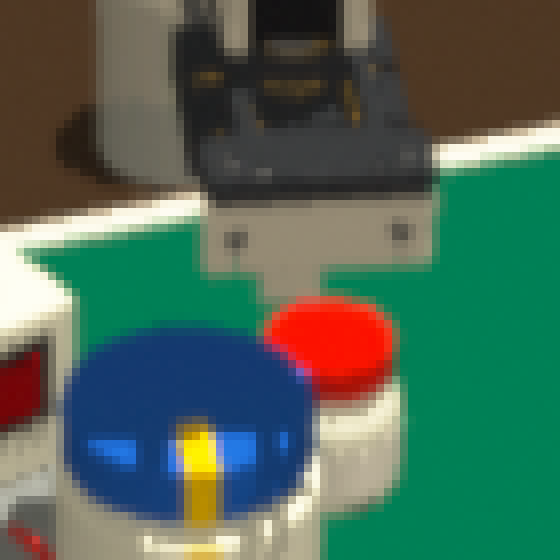

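Run:
```python
from pose import *
s=snap("side");print(proj(s,[.162,.655,.188]), proj(s,[.162,.655,.228]),proj(s,p),proj(s,p+[0,0,.04]))
# robot base known at origin: check reported heights
im=cv2.imread("pics/side0.png");cv2.imwrite("pics/s4.png",cv2.resize(im[60:170,100:210],None,fx=5,fy=5,interpolation=0))
```

```text
[159.7 135.3] [157.9 125. ] [325.9 225.6] [326.1 214.4]
```

View pics/s4.png

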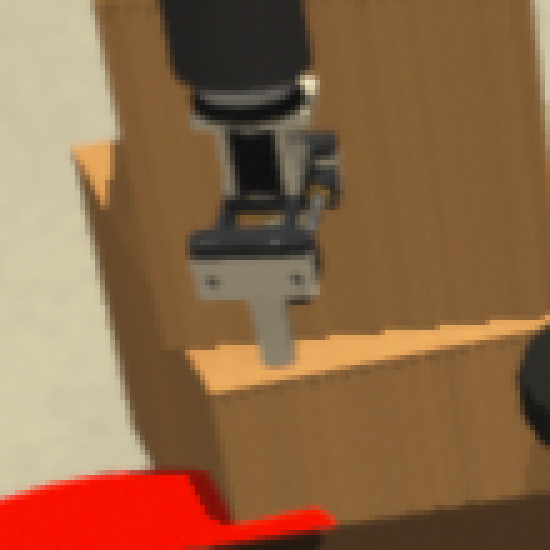

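servo_tool:
  motion:
    - {"offset":[0.002,0,0.001],"roll":0,"claw":-1}
    - {"offset":[0.002,0,0],"roll":0,"claw":-1}
    - {"offset":[0,0,0],"roll":0,"claw":-1}

```text
clock: 3.85
tool_pos: [0.547, -0.0282, 0.1548]
orientation: [-67.4, 90.0, -171.3]
force: [0.3, -0.2, -0.2]
opening: 0.0005
```

servo_tool:
  motion:
    - {"offset":[0.001,0,0],"roll":0,"claw":-1}
    - {"offset":[0,0,0],"roll":0,"claw":-1}

```text
clock: 4.1
tool_pos: [0.547, -0.0282, 0.154]
orientation: [-59.5, 90.0, -163.4]
force: [0.2, 0.9, 0.7]
opening: 0.0003
```

servo_tool:
  motion:
    - {"offset":[0.0006,0,0],"roll":0,"claw":-1}
    - {"offset":[0,0,0],"roll":0,"claw":-1}

```text
clock: 4.35
tool_pos: [0.5471, -0.0282, 0.1534]
orientation: [-74.0, 90.0, -177.9]
force: [-0.4, -0.0, -0.9]
opening: 0.0005
```

servo_tool:
  motion:
    - {"offset":[0.0006,0,0],"roll":0,"claw":-1}
    - {"offset":[0,0,0],"roll":0,"claw":-1}

```text
clock: 4.6
tool_pos: [0.5471, -0.0282, 0.1528]
orientation: [-59.4, 90.0, -163.3]
force: [-0.1, 0.7, 0.4]
opening: 0.0004
```

```bash
python3 pose.py | head -1
```

```text
t 4.6 p [ 0.5471 -0.0282  0.1528] F [-0.11  0.7   0.4 ] j [ 17.5  10.1 -18.4  -0.  -61.4  58.5] open 0.0004
```

servo_tool:
  motion:
    - {"offset":[0.0006,0,0],"roll":0,"claw":-1}
    - {"offset":[0,0,0],"roll":0,"claw":-1}

```text
clock: 4.85
tool_pos: [0.547, -0.0282, 0.1522]
orientation: [-57.5, 90.0, -161.4]
force: [0.3, -0.2, -0.4]
opening: -0.0
```

servo_tool:
  motion:
    - {"offset":[0.0006,0,0],"roll":0,"claw":-1}
    - {"offset":[0,0,0],"roll":0,"claw":-1}

```text
clock: 5.1
tool_pos: [0.5471, -0.0282, 0.1516]
orientation: [-68.3, 90.0, -172.3]
force: [-0.5, 0.2, 0.5]
opening: 0.0004
```

servo_tool:
  motion:
    - {"offset":[0.0005,0,0],"roll":0,"claw":-1}
    - {"offset":[0,0,0],"roll":0,"claw":-1}

```text
clock: 5.35
tool_pos: [0.547, -0.0282, 0.1511]
orientation: [-76.0, 90.0, -179.9]
force: [-0.4, -0.4, -0.3]
opening: 0.0003
```

servo_tool:
  motion:
    - {"offset":[0.0005,0,0],"roll":0,"claw":-1}
    - {"offset":[0,0,0],"roll":0,"claw":-1}

```text
clock: 5.6
tool_pos: [0.5471, -0.0282, 0.1506]
orientation: [-76.0, 90.0, -179.9]
force: [-0.1, -0.1, -0.4]
opening: 0.0004
```

servo_tool:
  motion:
    - {"offset":[0.0005,0,0],"roll":0,"claw":-1}
    - {"offset":[0,0,0],"roll":0,"claw":-1}

```text
clock: 5.85
tool_pos: [0.547, -0.0282, 0.1501]
orientation: [-49.7, 90.0, -153.6]
force: [0.5, 0.1, 0.5]
opening: 0.0008
```

servo_tool:
  motion:
    - {"offset":[0.0005,0,0],"roll":0,"claw":-1}
    - {"offset":[0,0,0],"roll":0,"claw":-1}

```text
clock: 6.1
tool_pos: [0.5471, -0.0282, 0.1496]
orientation: [-64.2, 90.0, -168.1]
force: [-0.6, -0.4, 0.3]
opening: 0.0006
```

servo_tool:
  motion:
    - {"offset":[0.0005,0,0],"roll":0,"claw":-1}
    - {"offset":[0,0,0],"roll":0,"claw":-1}

```text
clock: 6.35
tool_pos: [0.5471, -0.0282, 0.1491]
orientation: [-64.3, 90.0, -168.2]
force: [-0.2, 0.2, -0.4]
opening: 0.0004
```

servo_tool:
  motion:
    - {"offset":[0.0005,0,0],"roll":0,"claw":-1}
    - {"offset":[0,0,0],"roll":0,"claw":-1}

```text
clock: 6.6
tool_pos: [0.5471, -0.0282, 0.1486]
orientation: [-74.4, 90.0, -178.3]
force: [-0.5, -0.3, 0.0]
opening: 0.0002
```

servo_tool:
  motion:
    - {"offset":[0.0005,0,0],"roll":0,"claw":-1}
    - {"offset":[0,0,0],"roll":0,"claw":-1}

```text
clock: 6.85
tool_pos: [0.5471, -0.0282, 0.1481]
orientation: [-54.2, 90.0, -158.1]
force: [-0.7, -0.2, 0.0]
opening: 0.0005
```

servo_tool:
  motion:
    - {"offset":[0.0005,0,0],"roll":0,"claw":-1}
    - {"offset":[0,0,0],"roll":0,"claw":-1}

```text
clock: 7.1
tool_pos: [0.5471, -0.0282, 0.1476]
orientation: [-54.3, 90.0, -158.2]
force: [-0.5, 0.5, 0.3]
opening: 0.0006
```

servo_tool:
  motion:
    - {"offset":[0.0005,0,0],"roll":0,"claw":-1}
    - {"offset":[0,0,0],"roll":0,"claw":-1}

```text
clock: 7.35
tool_pos: [0.5471, -0.0282, 0.1471]
orientation: [-67.5, 90.0, -171.4]
force: [-0.4, -0.1, -0.4]
opening: 0.0002
```

servo_tool:
  motion:
    - {"offset":[0.0005,0,0],"roll":0,"claw":-1}
    - {"offset":[0,0,0],"roll":0,"claw":-1}

```text
clock: 7.6
tool_pos: [0.5471, -0.0282, 0.1466]
orientation: [-51.2, 90.0, -155.1]
force: [-0.9, 0.4, -0.1]
opening: 0.0005
```

Run:
```python
from pose import *
s=snap("side");print(p,proj(s,p))
for v in range(212,232,2): print(v,[ (np.round(pt(s,u,v),3)*1000).astype(int).tolist() for u in(323,325,328)])
cv2.imwrite("pics/s5.png",cv2.resize(s["frame"][180:250,290:360],None,fx=8,fy=8,interpolation=0))
```

```text
[ 0.54705567 -0.02820108  0.1466108 ] [325.8 229.3]
212 [[507, -110, 270], [513, -110, 268], [524, -105, 262]]
214 [[507, -109, 263], [512, -113, 264], [52, -1333, 1157]]
216 [[506, -113, 259], [512, -112, 257], [522, -110, 253]]
218 [[532, -43, 200], [539, -42, 198], [548, -43, 197]]
220 [[532, -43, 193], [539, -42, 191], [548, -42, 189]]
222 [[589, 109, 72], [596, 109, 70], [607, 112, 66]]
224 [[547, -5, 150], [553, -5, 148], [600, 94, 71]]
226 [[544, -13, 149], [549, -16, 150], [600, 91, 66]]
228 [[541, -21, 148], [545, -26, 150], [554, -29, 150]]
230 [[537, -31, 148], [541, -37, 151], [548, -44, 155]]
```

View pics/s5.png

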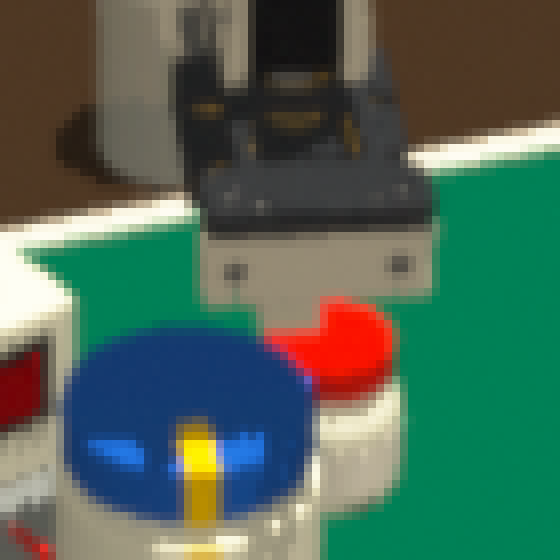

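servo_tool:
  motion:
    - {"offset":[0.0008,0,0],"roll":0,"claw":-1}
    - {"offset":[0,0,0],"roll":0,"claw":-1}

```text
clock: 7.9
tool_pos: [0.547, -0.0282, 0.1458]
orientation: [-72.6, 90.0, -176.5]
force: [-0.3, 0.6, -0.3]
opening: 0.0005
```

servo_tool:
  motion:
    - {"offset":[0.0008,0,0],"roll":0,"claw":-1}
    - {"offset":[0,0,0],"roll":0,"claw":-1}

```text
clock: 8.15
tool_pos: [0.5471, -0.0282, 0.145]
orientation: [-56.0, 90.0, -159.9]
force: [-0.4, -0.6, 0.2]
opening: 0.0002
```

servo_tool:
  motion:
    - {"offset":[0.0008,0,0],"roll":0,"claw":-1}
    - {"offset":[0,0,0],"roll":0,"claw":-1}

```text
clock: 8.4
tool_pos: [0.5471, -0.0282, 0.1442]
orientation: [-48.9, 90.0, -152.8]
force: [-0.2, 0.3, -0.3]
opening: 0.0004
```

servo_tool:
  motion:
    - {"offset":[0.0008,0,0],"roll":0,"claw":-1}
    - {"offset":[0,0,0],"roll":0,"claw":-1}

```text
clock: 8.65
tool_pos: [0.5471, -0.0282, 0.1434]
orientation: [-50.2, 90.0, -154.1]
force: [-0.7, -0.0, 0.4]
opening: 0.0004
```

servo_tool:
  motion:
    - {"offset":[0.0008,0,0],"roll":0,"claw":-1}
    - {"offset":[0,0,0],"roll":0,"claw":-1}

```text
clock: 8.9
tool_pos: [0.547, -0.0282, 0.1426]
orientation: [-63.9, 90.0, -167.8]
force: [-0.1, 0.0, -0.2]
opening: 0.0005
```

servo_tool:
  motion:
    - {"offset":[0.0008,0,0],"roll":0,"claw":-1}
    - {"offset":[0,0,0],"roll":0,"claw":-1}

```text
clock: 9.15
tool_pos: [0.547, -0.0282, 0.1418]
orientation: [-68.8, 90.0, -172.7]
force: [-0.3, 0.9, -0.3]
opening: 0.0005
```

servo_tool:
  motion:
    - {"offset":[0.0008,0,0],"roll":0,"claw":-1}
    - {"offset":[0,0,0],"roll":0,"claw":-1}

```text
clock: 9.4
tool_pos: [0.547, -0.0282, 0.141]
orientation: [-63.9, 90.0, -167.8]
force: [0.6, -0.2, -0.3]
opening: 0.0003
```

There's no contact even at a reported z of 0.141, so the reported z seems to be about 40 mm below the real tip. I'll go down 18 mm and look again.

servo_tool:
  motion:
    - {"offset":[0.003,0,0],"roll":0,"claw":-1}
    - {"offset":[0.003,0,0],"roll":0,"claw":-1}
    - {"offset":[0.003,0,0],"roll":0,"claw":-1}
    - {"offset":[0.003,0,0],"roll":0,"claw":-1}
    - {"offset":[0.003,0,0],"roll":0,"claw":-1}
    - {"offset":[0.003,0,0],"roll":0,"claw":-1}
    - {"offset":[0,0,0],"roll":0,"claw":-1}

```text
clock: 10.28
tool_pos: [0.5469, -0.0282, 0.1228]
orientation: [-62.0, 90.0, -165.9]
force: [-0.5, 0.2, 0.6]
opening: 0.0005
```

Run:
```python
from pose import *
s=snap("side");print(p,o["force"],proj(s,p),proj(s,p+[0,0,.04]))
for v in range(216,236,2): print(v,[ (np.round(pt(s,u,v),3)*1000).astype(int).tolist() for u in(323,325,328)])
cv2.imwrite("pics/s6.png",cv2.resize(s["frame"][180:250,290:360],None,fx=8,fy=8,interpolation=0))
```

```text
[ 0.54688932 -0.02823804  0.12275774] [-0.4733433   0.22843194  0.61645211] [325.7 235.8] [325.8 224.8]
216 [[504, -120, 264], [511, -115, 259], [518, -121, 261]]
218 [[506, -113, 252], [510, -119, 255], [521, -112, 248]]
220 [[508, -110, 243], [513, -110, 242], [521, -113, 242]]
222 [[510, -104, 232], [514, -109, 235], [522, -111, 234]]
224 [[509, -107, 228], [513, -111, 229], [522, -110, 226]]
226 [[535, -38, 168], [538, -46, 173], [548, -43, 168]]
228 [[541, -19, 147], [544, -31, 154], [552, -32, 152]]
230 [[537, -31, 148], [542, -36, 150], [551, -36, 148]]
232 [[534, -41, 149], [538, -46, 151], [548, -44, 148]]
234 [[530, -52, 150], [535, -53, 149], [549, -43, 139]]
```

View pics/s6.png

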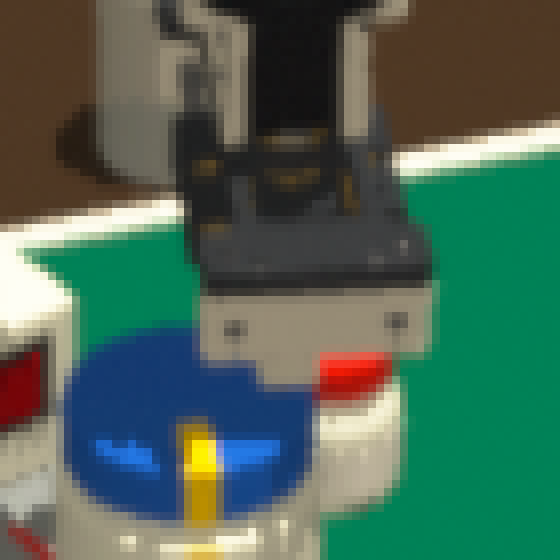

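The tip bottom is now near row 228 (z ≈ 0.164), about 14 mm above the lid, and no force is showing. I'll go 9 mm further and then feel for the lid.

servo_tool:
  motion:
    - {"offset":[0.003,0,0],"roll":0,"claw":-1}
    - {"offset":[0.003,0,0],"roll":0,"claw":-1}
    - {"offset":[0.002,0,0],"roll":0,"claw":-1}
    - {"offset":[0.001,0,0],"roll":0,"claw":-1}
    - {"offset":[0,0,0],"roll":0,"claw":-1}

```text
clock: 10.95
tool_pos: [0.5471, -0.0282, 0.114]
orientation: [-26.0, 90.0, -129.9]
force: [0.5, 0.7, -0.5]
opening: 0.0004
```

Run:
```python
from pose import *
s=snap("side");print(p,o["force"])
cv2.imwrite("pics/s7.png",cv2.resize(s["frame"][180:250,290:360],None,fx=8,fy=8,interpolation=0))
```

```text
[ 0.54709723 -0.02820248  0.11401685] [ 0.49903824  0.71517834 -0.4542739 ]
```

View pics/s7.png

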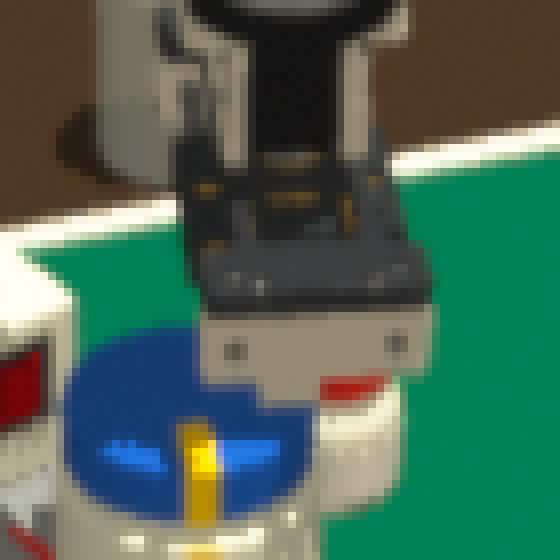

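The tip is at about (326,230.6), still a few mm clear. Small steps from here.

servo_tool:
  motion:
    - {"offset":[0.0008,0,0],"roll":0,"claw":-1}
    - {"offset":[0,0,0],"roll":0,"claw":-1}

```text
clock: 11.25
tool_pos: [0.5471, -0.0282, 0.1132]
orientation: [-57.6, 90.0, -161.5]
force: [0.8, -0.1, 0.3]
opening: 0.0003
```

servo_tool:
  motion:
    - {"offset":[0.0008,0,0],"roll":0,"claw":-1}
    - {"offset":[0,0,0],"roll":0,"claw":-1}

```text
clock: 11.5
tool_pos: [0.547, -0.0282, 0.1124]
orientation: [-59.8, 90.0, -163.8]
force: [0.1, 1.0, 0.7]
opening: 0.0004
```

servo_tool:
  motion:
    - {"offset":[0.0006,0,0],"roll":0,"claw":-1}
    - {"offset":[0,0,0],"roll":0,"claw":-1}

```text
clock: 11.75
tool_pos: [0.5471, -0.0282, 0.1119]
orientation: [26.2, 90.0, -77.7]
force: [0.7, 0.0, -0.2]
opening: 0.0005
```

servo_tool:
  motion:
    - {"offset":[0.0006,0,0],"roll":0,"claw":-1}
    - {"offset":[0,0,0],"roll":0,"claw":-1}

```text
clock: 12.0
tool_pos: [0.5473, -0.0282, 0.1116]
orientation: [98.3, 90.0, -5.6]
force: [-1.1, -0.9, 3.3]
opening: 0.0006
```

Contact: 3.3 N at a reported z of 0.1116. I'll press a little more.

servo_tool:
  motion:
    - {"offset":[0.0004,0,0],"roll":0,"claw":-1}
    - {"offset":[0,0,0],"roll":0,"claw":-1}

```text
clock: 12.25
tool_pos: [0.5475, -0.0282, 0.1114]
orientation: [100.6, 89.9, -3.3]
force: [-0.8, -0.7, 4.8]
opening: 0.0004
```

servo_tool:
  motion:
    - {"offset":[0.0004,0,0],"roll":0,"claw":-1}
    - {"offset":[0.0004,0,0],"roll":0,"claw":-1}
    - {"offset":[0,0,0],"roll":0,"claw":-1}

```text
clock: 12.62
tool_pos: [0.5478, -0.0282, 0.1111]
orientation: [97.5, 89.9, -6.4]
force: [-1.0, -0.0, 7.8]
opening: 0.0005
```

servo_tool:
  motion:
    - {"offset":[0.0003,0,0],"roll":0,"claw":-1}
    - {"offset":[0,0,0],"roll":0,"claw":-1}

```text
clock: 12.88
tool_pos: [0.5479, -0.0283, 0.1109]
orientation: [98.0, 89.9, -5.9]
force: [-1.3, -0.4, 8.7]
opening: 0.0006
```

servo_tool:
  motion:
    - {"offset":[0,-0.0001,0.0025],"roll":4,"claw":-1}
    - {"offset":[0,-0.0001,0.0025],"roll":4,"claw":-1}
    - {"offset":[0,-0.0001,0.0025],"roll":4,"claw":-1}
    - {"offset":[0,-0.0001,0.0025],"roll":4,"claw":-1}

```text
clock: 13.38
tool_pos: [0.5445, -0.037, 0.111]
orientation: [131.2, 89.8, 11.2]
force: [-0.4, 2.7, 8.7]
opening: 0.0004
```

```bash
python3 pose.py
python3 - <<'E'
from h import *
s=snap("side")
cv2.imwrite("pics/s8.png",cv2.resize(s["frame"][190:300,270:360],None,fx=6,fy=5,interpolation=0))
E
```

```text
t 13.375 p [ 0.5445 -0.037   0.111 ] F [-0.4   2.75  8.69] j [ 16.7  12.1 -22.    0.  -55.8  43.3] open 0.0004
[[ 2.700e-03  8.659e-01 -5.002e-01]
 [ 5.000e-04 -5.002e-01 -8.659e-01]
 [-1.000e+00  2.100e-03 -1.800e-03]]
y azim -30.01150893219194
z azim -120.01128825465146
rel C r,ang 0.03672500508971183 -27.6488940938231
```

View pics/s8.png

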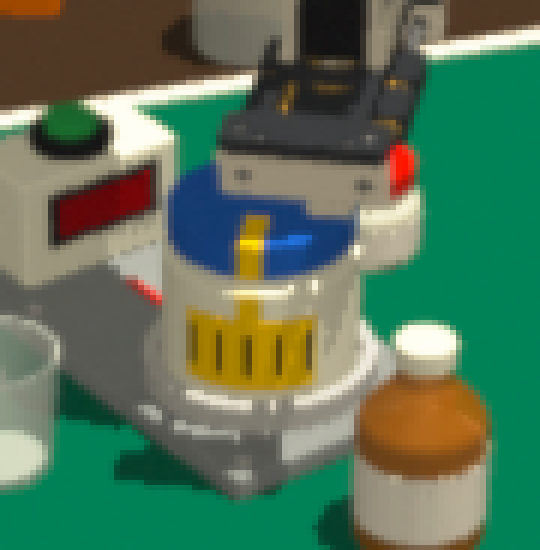

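The label has moved left, to about x=312 from 315, so the jar is turning with the tip. I'll continue.

servo_tool:
  motion:
    - {"offset":[0.0001,-0.0001,0.0025],"roll":4,"claw":-1}
    - {"offset":[0,-0.0001,0.0025],"roll":4,"claw":-1}
    - {"offset":[0,-0.0001,0.0025],"roll":4,"claw":-1}
    - {"offset":[0,-0.0001,0.0025],"roll":4,"claw":-1}
    - {"offset":[0,-0.0001,0.0025],"roll":4,"claw":-1}
    - {"offset":[0,-0.0001,0.0025],"roll":4,"claw":-1}

```text
clock: 14.18
tool_pos: [0.535, -0.048, 0.111]
orientation: [153.0, 89.8, 9.0]
force: [-0.3, 1.9, 9.1]
opening: 0.0002
```

```bash
python3 pose.py
cat > lab.py <<'E'
from h import *
# yaw of label from side view: lower-label yellow pixels, ray vs jar cylinder r=.05
def lab(s,C=(.512,-.020)):
    m=masks(s)["yellow"];h=[]
    vs,us=np.where(m[225:300,285:345]>0)
    A=[]
    for v,u in zip(vs+225,us+285):
        o,d=ray(s,u,v);a=d[0]**2+d[1]**2;q=o[:2]-np.array(C);b=q@d[:2];c=q@q-.05**2
        if b*b-a*c<0: continue
        t=(-b-np.sqrt(b*b-a*c))/a;P=o+t*d
        if .05<P[2]<.10: A.append(np.degrees(np.arctan2(P[1]-C[1],P[0]-C[0])))
    A=np.array(A);return A
if __name__=="__main__":
    s=snap("side");A=lab(s);print(len(A),"min/med/max",A.min(),np.median(A),A.max(),"mid",(A.min()+A.max())/2)
    cv2.imwrite("pics/cur.png",cv2.resize(s["frame"][190:300,270:360],None,fx=6,fy=5,interpolation=0))
E
python3 lab.py
python3 - <<'E'
from lab import *
import cv2
s=snap("side");s["frame"]=cv2.imread("pics/side0.png");A=lab(s);print("initial",len(A),A.min(),np.median(A),A.max(),(A.min()+A.max())/2)
E
```

```text
t 14.175 p [ 0.535 -0.048  0.111] F [-0.28  1.93  9.15] j [ 15.8  11.2 -23.1   0.  -55.5  20.2] open 0.0002
[[ 3.600e-03  5.877e-01 -8.091e-01]
 [ 6.000e-04 -8.091e-01 -5.877e-01]
 [-1.000e+00  1.700e-03 -3.300e-03]]
y azim -54.00538558772144
z azim -144.00506994143527
rel C r,ang 0.036258014448513814 -50.60042888565406
200 min/med/max -179.69208250820398 -132.47674378782145 -104.60170929796888 mid -142.14689590308643
initial 252 -144.3039091548386 -106.36086629410313 -66.49308774919666 -105.39849845201763
```

View pics/cur.png

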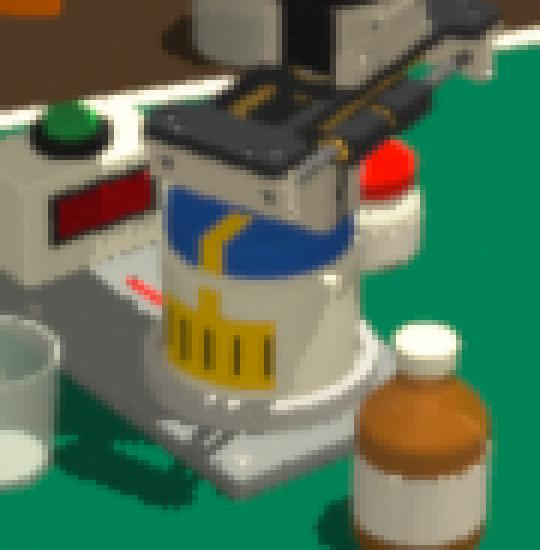

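No slip: the label's right edge turned 38° against 37° for the tip. Continuing.

servo_tool:
  motion:
    - {"offset":[0,-0.0001,0.0025],"roll":4,"claw":-1}
    - {"offset":[0,-0.0001,0.0025],"roll":4,"claw":-1}
    - {"offset":[0,-0.0001,0.0025],"roll":4,"claw":-1}
    - {"offset":[0,-0.0001,0.0025],"roll":4,"claw":-1}
    - {"offset":[0,-0.0001,0.0025],"roll":4,"claw":-1}
    - {"offset":[0,-0.0001,0.0025],"roll":4,"claw":-1}

```text
clock: 15.02
tool_pos: [0.5217, -0.0543, 0.1112]
orientation: [170.5, 89.8, 2.5]
force: [1.0, 0.5, 9.0]
opening: 0.0002
```

```bash
python3 pose.py;python3 lab.py
```

```text
t 15.025 p [ 0.5217 -0.0543  0.1112] F [1.04 0.45 9.04] j [ 15.6  10.  -24.6   0.1 -55.1  -3.6] open 0.0002
[[ 4.100e-03  2.079e-01 -9.781e-01]
 [ 2.000e-04 -9.781e-01 -2.079e-01]
 [-1.000e+00  7.000e-04 -4.100e-03]]
y azim -77.9983157935561
z azim -167.99815592412205
rel C r,ang 0.03561589220241674 -74.27359856862789
126 min/med/max -179.69208250820398 -148.2874447570149 165.60821467026184 mid -7.041933918971068
```

servo_tool:
  motion:
    - {"offset":[0,-0.0001,0.0025],"roll":4,"claw":-1}
    - {"offset":[0,-0.0001,0.0025],"roll":4,"claw":-1}
    - {"offset":[0,-0.0001,0.0025],"roll":4,"claw":-1}
    - {"offset":[0,-0.0001,0.0025],"roll":4,"claw":-1}
    - {"offset":[0,0,0.0025],"roll":4,"claw":-1}
    - {"offset":[0,-0.0001,0.0025],"roll":4,"claw":-1}
    - {"offset":[0,-0.0001,0.0025],"roll":4,"claw":-1}
    - {"offset":[0,-0.0001,0.0025],"roll":4,"claw":-1}

```text
clock: 16.08
tool_pos: [0.5017, -0.0535, 0.1111]
orientation: [-170.5, 89.8, -10.4]
force: [1.2, -2.9, 8.6]
opening: 0.0004
```

```bash
python3 pose.py
```

```text
t 16.075 p [ 0.5017 -0.0535  0.1111] F [ 1.24 -2.93  8.6 ] j [ 16.3   8.2 -27.    0.1 -54.7 -36.4] open 0.0004
[[ 3.500e-03 -3.420e-01 -9.397e-01]
 [-6.000e-04 -9.397e-01  3.420e-01]
 [-1.000e+00 -6.000e-04 -3.500e-03]]
y azim -109.99806667832983
z azim 160.00181314366125
rel C r,ang 0.03501222559774438 -107.14642116989833
```

servo_tool:
  motion:
    - {"offset":[0,0,0.0025],"roll":4,"claw":-1}
    - {"offset":[0,0,0.0025],"roll":4,"claw":-1}
    - {"offset":[0,0,0.0025],"roll":4,"claw":-1}
    - {"offset":[0,0,0.0025],"roll":4,"claw":-1}
    - {"offset":[0,-0.0001,0.0025],"roll":4,"claw":-1}
    - {"offset":[0,-0.0001,0.0025],"roll":4,"claw":-1}
    - {"offset":[0,-0.0001,0.0025],"roll":4,"claw":-1}
    - {"offset":[0,-0.0001,0.0025],"roll":4,"claw":-1}
    - {"offset":[0,-0.0001,0.0025],"roll":4,"claw":-1}
    - {"offset":[0,0,0],"roll":0,"claw":-1}

```text
clock: 17.32
tool_pos: [0.4831, -0.0403, 0.111]
orientation: [-150.3, 89.9, -26.3]
force: [-1.3, -2.6, 10.6]
opening: 0.0005
```

```bash
python3 pose.py
python3 - <<'E'
from h import *
s=snap("top");cv2.imwrite("pics/t2.png",cv2.resize(s["frame"][205:305,240:370],None,fx=6,fy=6,interpolation=0))
E
```

```text
t 17.325 p [ 0.4831 -0.0403  0.111 ] F [-1.26 -2.56 10.57] j [ 18.6   6.4 -29.1   0.1 -54.4 -74.6] open 0.0005
[[ 1.900e-03 -8.284e-01 -5.602e-01]
 [-9.000e-04 -5.602e-01  8.284e-01]
 [-1.000e+00 -1.000e-03 -1.800e-03]]
y azim -145.93359486948285
z azim 124.06630020303007
rel C r,ang 0.035276167275565075 -144.87489844894355
```

View pics/t2.png

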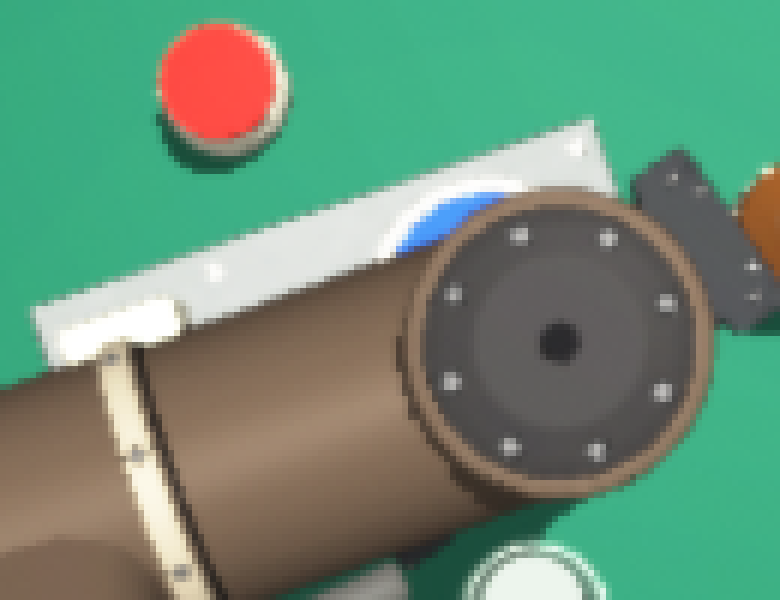

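servo_tool:
  motion:
    - {"offset":[0,-0.0001,0.0025],"roll":4,"claw":-1}
    - {"offset":[0,-0.0001,0.0025],"roll":4,"claw":-1}
    - {"offset":[0,-0.0001,0.0025],"roll":4,"claw":-1}
    - {"offset":[0,0,0.0025],"roll":4,"claw":-1}
    - {"offset":[0,0,0],"roll":0,"claw":-1}

```text
clock: 18.0
tool_pos: [0.4784, -0.0313, 0.1109]
orientation: [-143.4, 89.9, -35.3]
force: [-1.7, -2.4, 12.5]
opening: 0.0004
```

```bash
python3 pose.py
```

```text
t 18.0 p [ 0.4784 -0.0313  0.1109] F [-1.74 -2.36 12.45] j [ 19.9   5.9 -29.7   0.1 -54.3 -91.9] open 0.0004
[[ 1.300e-03 -9.507e-01 -3.102e-01]
 [-9.000e-04 -3.102e-01  9.507e-01]
 [-1.000e+00 -1.000e-03 -1.300e-03]]
y azim -161.93026806788666
z azim 108.0696609241818
rel C r,ang 0.03545028456333301 -161.35245234035966
```

servo_tool:
  motion:
    - {"offset":[-0.005,0,0],"roll":0,"claw":-1}
    - {"offset":[-0.015,0,0],"roll":0,"claw":-1}
    - {"offset":[-0.01,0,0],"roll":0,"claw":-1}
    - {"offset":[0,-0.0093,0.0414],"roll":0,"claw":-1}
    - {"offset":[0,-0.0093,0.0414],"roll":0,"claw":-1}
    - {"offset":[0,-0.0093,0.0414],"roll":0,"claw":-1}
    - {"offset":[0,-0.0093,0.0414],"roll":0,"claw":-1}
    - {"offset":[0,0,0],"roll":0,"claw":-1}
    - {"offset":[0,0,0],"roll":0,"claw":-1}

```text
clock: 19.12
tool_pos: [0.4618, 0.1382, 0.1399]
orientation: [35.7, 90.0, 143.8]
force: [0.3, -0.5, 0.8]
opening: 0.0002
```

```bash
python3 pose.py
python3 - <<'E'
from h import *
s=snap("top");cv2.imwrite("pics/t3.png",cv2.resize(s["frame"][205:305,240:370],None,fx=6,fy=6,interpolation=0))
for a,c,b in cen(masks(s)["yellow"],(290,230,350,285)): print(a,c,b)
s=snap("side");cv2.imwrite("pics/s9.png",cv2.resize(s["frame"][170:300,250:360],None,fx=5,fy=4.5,interpolation=0))
E
```

```text
t 19.125 p [0.4618 0.1382 0.1399] F [ 0.34 -0.53  0.81] j [  40.1    4.5  -27.    -0.   -58.5 -112. ] open 0.0002
[[-0.     -0.9503 -0.3113]
 [ 0.     -0.3113  0.9503]
 [-1.      0.      0.    ]]
y azim -161.8652632952227
z azim 108.13473664731414
rel C r,ang 0.165990776458719 107.61443787704565
44 [309.16 259.43] [304 256  12   8]
```

View pics/t3.png

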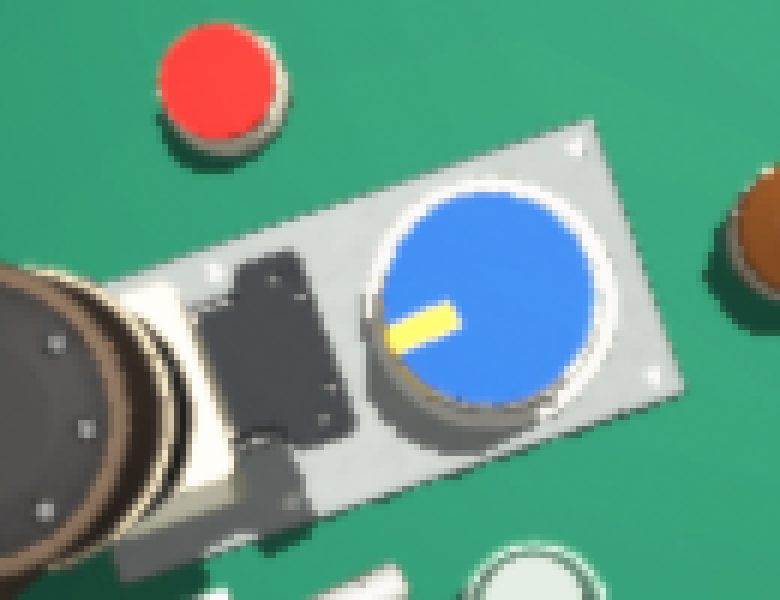

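View pics/s9.png

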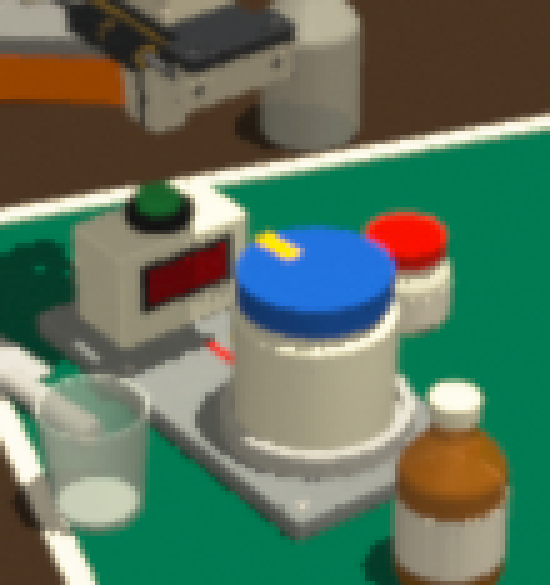

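The strip now points at the reader, at about (309,259) in the full top view, and the jar is seated. I'll put a number on the angle.

Run:
```python
from meas import *
def ana(s,tag):
    b,c=lid(s);z=.149;W=np.array([plane(s,x,y,z)[:2] for x,y in c],np.float32)
    e=cv2.fitEllipse(W.reshape(-1,1,2));cc=np.array(e[0])
    # restrict yellow to rays whose hit lies on lid top
    m=masks(s)["yellow"];v,u=np.where(m[230:285,290:350]>0)
    P=np.array([plane(s,x+290,y+230,z)[:2] for x,y in zip(u,v)],np.float32)
    P=P[np.hypot(*(P-cc).T)<.045]
    f=cv2.fitLine(P,2,0,.01,.01).ravel();d=P.mean(0)-cc
    print(tag,"centre",cc,e[1],"centroid ang",np.degrees(np.arctan2(d[1],d[0])),"from nominal C",np.degrees(np.arctan2(*(P.mean(0)-[.512,-.02])[::-1])),"line ang",np.degrees(np.arctan2(f[1],f[0])))
s=snap("top");ana(s,"now")
# plate long edge angle from upper edge pts and red line in station
s0=dict(s);s0["frame"]=cv2.imread("pics/top0.png");ana(s0,"init")
```

```text
now centre [ 0.51198155 -0.0176983 ] (0.08851158618927002, 0.09094984829425812) centroid ang 112.547230773158 from nominal C 111.05554024376318 line ang -68.2166
init centre [ 0.51298118 -0.01960645] (0.0893118679523468, 0.09028147161006927) centroid ang -101.46896945151181 from nominal C -99.84477407267785 line ang 77.08927
```

The three estimates put the strip at 111–112.5° against a station axis of 107.3–108°, so it is about 3–4° off. That's inside tolerance, but I'll do one small correcting nudge for margin.

servo_tool:
  motion:
    - {"offset":[0,0.0093,-0.0414],"roll":0,"claw":-1}
    - {"offset":[0,0.0093,-0.0414],"roll":0,"claw":-1}
    - {"offset":[0,0.0093,-0.0414],"roll":0,"claw":-1}
    - {"offset":[0,0.0093,-0.0414],"roll":0,"claw":-1}
    - {"offset":[0.01,0,0],"roll":0,"claw":-1}
    - {"offset":[0.01,0,0],"roll":0,"claw":-1}
    - {"offset":[0.005,0,0],"roll":0,"claw":-1}
    - {"offset":[0.001,0,0],"roll":0,"claw":-1}
    - {"offset":[0,0,0],"roll":0,"claw":-1}

```text
clock: 20.4
tool_pos: [0.4781, -0.0303, 0.1137]
orientation: [169.2, 90.0, -82.6]
force: [-0.3, 0.5, -0.2]
opening: 0.0003
```

servo_tool:
  motion:
    - {"offset":[0.0005,0,0],"roll":0,"claw":-1}
    - {"offset":[0.0005,0,0],"roll":0,"claw":-1}
    - {"offset":[0,0,0],"roll":0,"claw":-1}

```text
clock: 20.78
tool_pos: [0.478, -0.0308, 0.1127]
orientation: [-100.6, 90.0, 7.5]
force: [1.0, 0.0, 0.1]
opening: 0.0001
```

servo_tool:
  motion:
    - {"offset":[0.0005,0,0],"roll":0,"claw":-1}
    - {"offset":[0.0005,0,0],"roll":0,"claw":-1}
    - {"offset":[0,0,0],"roll":0,"claw":-1}

```text
clock: 21.15
tool_pos: [0.478, -0.0309, 0.1118]
orientation: [-142.0, 90.0, -33.9]
force: [-0.1, -1.7, 2.2]
opening: 0.0002
```

servo_tool:
  motion:
    - {"offset":[0.0005,0,0],"roll":0,"claw":-1}
    - {"offset":[0,0,0],"roll":0,"claw":-1}

```text
clock: 21.4
tool_pos: [0.4781, -0.0309, 0.1115]
orientation: [-129.2, 90.0, -21.1]
force: [-2.7, 0.6, 3.9]
opening: 0.0003
```

servo_tool:
  motion:
    - {"offset":[0.0004,0,0],"roll":0,"claw":-1}
    - {"offset":[0.0004,0,0],"roll":0,"claw":-1}
    - {"offset":[0,0,0],"roll":0,"claw":-1}

```text
clock: 21.78
tool_pos: [0.4781, -0.031, 0.1111]
orientation: [-136.8, 90.0, -28.7]
force: [-3.6, -0.2, 9.9]
opening: 0.0004
```

Now a 5.5° nudge, of which about 2° goes into elastic lag, then lift.

servo_tool:
  motion:
    - {"offset":[0,0,0.0017],"roll":2.7,"claw":-1}
    - {"offset":[0,0,0.0018],"roll":2.8,"claw":-1}
    - {"offset":[0,0,0],"roll":0,"claw":-1}

```text
clock: 22.15
tool_pos: [0.4773, -0.0278, 0.1112]
orientation: [-135.8, 89.9, -33.2]
force: [-2.8, -1.4, 8.6]
opening: 0.0004
```

servo_tool:
  motion:
    - {"offset":[-0.005,0,0],"roll":0,"claw":-1}
    - {"offset":[-0.015,0,0],"roll":0,"claw":-1}
    - {"offset":[-0.01,0,0],"roll":0,"claw":-1}
    - {"offset":[0,-0.0133,0.04],"roll":0,"claw":-1}
    - {"offset":[0,-0.0133,0.04],"roll":0,"claw":-1}
    - {"offset":[0,-0.0133,0.04],"roll":0,"claw":-1}
    - {"offset":[0,-0.0133,0.04],"roll":0,"claw":-1}
    - {"offset":[0,0,0],"roll":0,"claw":-1}
    - {"offset":[0,0,0],"roll":0,"claw":-1}

```text
clock: 23.28
tool_pos: [0.4938, 0.1403, 0.1406]
orientation: [89.6, 90.0, -167.8]
force: [0.4, 0.8, 0.0]
opening: 0.0005
```

```bash
python3 pose.py
python3 - <<'E'
from meas import *
s=snap("top");b,c=lid(s);z=.149;W=np.array([plane(s,x,y,z)[:2] for x,y in c],np.float32)
cc=np.array(cv2.fitEllipse(W.reshape(-1,1,2))[0])
m=masks(s)["yellow"];v,u=np.where(m[230:285,290:350]>0)
P=np.array([plane(s,x+290,y+230,z)[:2] for x,y in zip(u,v)],np.float32);P=P[np.hypot(*(P-cc).T)<.045]
f=cv2.fitLine(P,2,0,.01,.01).ravel();d=P.mean(0)-cc
print(cc,"centroid",np.degrees(np.arctan2(d[1],d[0])),"nomC",np.degrees(np.arctan2(*(P.mean(0)-[.512,-.02])[::-1])),"line",np.degrees(np.arctan2(f[1],f[0])))
import pose
print("to button",pose.to(.463,.138,.095))
t=snap("side");cv2.imwrite("pics/s10.png",cv2.resize(t["frame"][150:300,240:360],None,fx=5,fy=4,interpolation=0))
E
```

```text
t 23.275 p [0.4938 0.1403 0.1406] F [0.43 0.83 0.04] j [  37.8    7.5  -23.4   -0.   -59.1 -115.2] open 0.0005
[[-1.000e-04 -9.758e-01 -2.186e-01]
 [-0.000e+00 -2.186e-01  9.758e-01]
 [-1.000e+00  1.000e-04  0.000e+00]]
y azim -167.37546453872488
z azim 102.62453545310441
rel C r,ang 0.16130331584308202 96.47656780526547
[ 0.51208496 -0.01780517] centroid 107.73834981304354 nomC 106.44056838621397 line -72.67452
to button [0.0456 0.0305 0.0049]
```

View pics/s10.png

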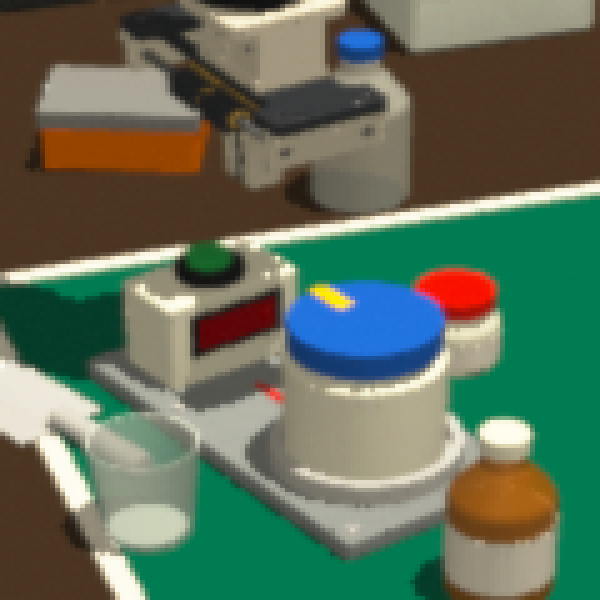

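The strip now measures 106.4–107.7° against an axis of 107.3–107.8°, so the label is square to the window. The jar is still seated. Next, the button.

servo_tool:
  motion:
    - {"offset":[0,0.0155,0.0025],"roll":0,"claw":-1}
    - {"offset":[0,0.015,0.0025],"roll":0,"claw":-1}
    - {"offset":[0.015,0,0],"roll":0,"claw":-1}
    - {"offset":[0.015,0,0],"roll":0,"claw":-1}
    - {"offset":[0.015,0,0],"roll":0,"claw":-1}
    - {"offset":[0.005,0,0],"roll":0,"claw":-1}
    - {"offset":[0,0,0],"roll":0,"claw":-1}

```text
clock: 24.25
tool_pos: [0.463, 0.1383, 0.0897]
orientation: [121.2, 89.9, -136.2]
force: [0.5, 0.2, 0.0]
opening: 0.0003
```

```bash
python3 pose.py|head -1
python3 - <<'E'
from h import *
t=snap("side");cv2.imwrite("pics/s11.png",cv2.resize(t["frame"][150:300,240:360],None,fx=5,fy=4,interpolation=0))
E
```

```text
t 24.25 p [0.463  0.1383 0.0897] F [0.45 0.21 0.02] j [  40.     7.8  -30.7    0.   -51.6 -117.4] open 0.0003
```

View pics/s11.png

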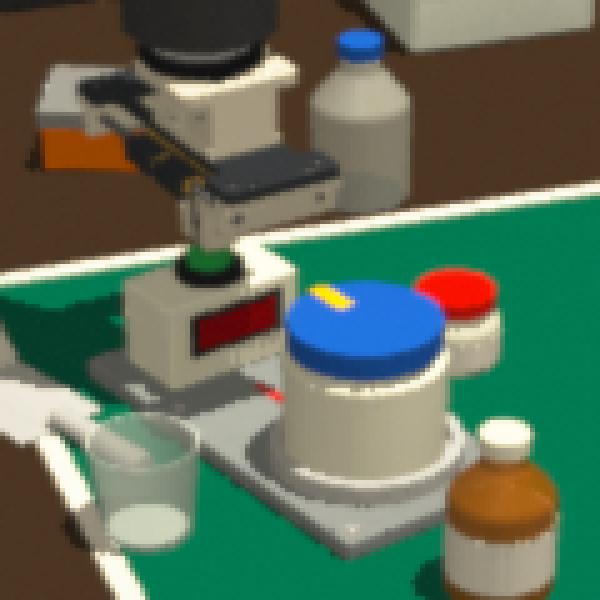

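The fingertip is over the button at about (282,212) in the full frame, slightly above it. Pressing.

servo_tool:
  motion:
    - {"offset":[0.002,0,0],"roll":0,"claw":-1}
    - {"offset":[0.002,0,0],"roll":0,"claw":-1}
    - {"offset":[0.002,0,0],"roll":0,"claw":-1}
    - {"offset":[0.002,0,0],"roll":0,"claw":-1}
    - {"offset":[0,0,0],"roll":0,"claw":-1}

```text
clock: 24.92
tool_pos: [0.4631, 0.1385, 0.0822]
orientation: [109.1, 90.0, -148.3]
force: [0.1, 0.1, -0.5]
opening: 0.0001
```

servo_tool:
  motion:
    - {"offset":[0.001,0,0],"roll":0,"claw":-1}
    - {"offset":[0.001,0,0],"roll":0,"claw":-1}
    - {"offset":[0,0,0],"roll":0,"claw":-1}

```text
clock: 25.3
tool_pos: [0.4632, 0.1385, 0.0804]
orientation: [-84.2, 90.0, 18.4]
force: [-0.2, -0.4, 2.8]
opening: 0.001
```

servo_tool:
  motion:
    - {"offset":[0.001,0,0],"roll":0,"claw":-1}
    - {"offset":[0.001,0,0],"roll":0,"claw":-1}
    - {"offset":[0.001,0,0],"roll":0,"claw":-1}
    - {"offset":[0,0,0],"roll":0,"claw":-1}

```text
clock: 25.8
tool_pos: [0.4632, 0.1386, 0.0774]
orientation: [-92.3, 90.0, 10.3]
force: [-0.3, 0.8, 3.7]
opening: 0.0005
```

servo_tool:
  motion:
    - {"offset":[0.001,0,0],"roll":0,"claw":-1}
    - {"offset":[0.001,0,0],"roll":0,"claw":-1}
    - {"offset":[0,0,0],"roll":0,"claw":-1}

```text
clock: 26.18
tool_pos: [0.4632, 0.1385, 0.0757]
orientation: [-100.6, 90.0, 2.0]
force: [-3.0, -1.5, 8.3]
opening: 0.0003
```

servo_tool:
  motion:
    - {"offset":[0.001,0,0],"roll":0,"claw":-1}
    - {"offset":[0.001,0,0],"roll":0,"claw":-1}
    - {"offset":[0,0,0],"roll":0,"claw":-1}

```text
clock: 26.55
tool_pos: [0.4634, 0.1386, 0.0754]
orientation: [-96.1, 89.9, 6.5]
force: [-10.2, -1.5, 25.8]
opening: 0.0005
```

The button bottomed out after about 6 mm of travel, with force climbing past 8 N. Releasing and backing away.

servo_tool:
  motion:
    - {"offset":[-0.003,0,0],"roll":0,"claw":-1}
    - {"offset":[-0.01,0,0],"roll":0,"claw":-1}
    - {"offset":[-0.03,0,0],"roll":0,"claw":-1}
    - {"offset":[-0.04,0,0],"roll":0,"claw":-1}
    - {"offset":[0,-0.02,0.04],"roll":0,"claw":-1}
    - {"offset":[0,-0.02,0.04],"roll":0,"claw":-1}
    - {"offset":[0,-0.02,0.04],"roll":0,"claw":-1}
    - {"offset":[0,0,0.04],"roll":0,"claw":-1}
    - {"offset":[0,0,0],"roll":0,"claw":-1}
    - {"offset":[0,0,0],"roll":0,"claw":-1}

```text
clock: 27.8
tool_pos: [0.4864, 0.3074, 0.1559]
orientation: [118.9, 89.9, -138.5]
force: [0.1, -0.1, 1.2]
opening: 0.0003
```

```bash
python3 pose.py|head -1
python3 - <<'E'
from meas import *
s=snap("top");b,c=lid(s);z=.149;W=np.array([plane(s,x,y,z)[:2] for x,y in c],np.float32)
cc=np.array(cv2.fitEllipse(W.reshape(-1,1,2))[0])
m=masks(s)["yellow"];v,u=np.where(m[230:285,290:350]>0)
P=np.array([plane(s,x+290,y+230,z)[:2] for x,y in zip(u,v)],np.float32);P=P[np.hypot(*(P-cc).T)<.045]
f=cv2.fitLine(P,2,0,.01,.01).ravel();d=P.mean(0)-cc
print(cc,"centroid",np.degrees(np.arctan2(d[1],d[0])),"line",np.degrees(np.arctan2(f[1],f[0])))
t=snap("side")
for n,q in(("top",s),("side",t)):
  for a,cn,bx in cen(masks(q)["green"],(240,200,300,295))[:1]: print(n,a,cn,bx)
im=np.hstack([cv2.resize(s["frame"][200:320,235:385],(400,320)),cv2.resize(t["frame"][150:300,240:390],(400,320))]);cv2.imwrite("pics/f.png",im)
E
```

```text
t 27.8 p [0.4864 0.3074 0.1559] F [ 0.09 -0.1   1.2 ] j [  51.8   12.6  -14.8   -0.   -62.7 -129.1] open 0.0003
[ 0.51208496 -0.01780517] centroid 107.57750948832721 line -73.06529
top 94 [263.16 274.11] [258 269  11  11]
side 47 [281.13 213.6 ] [277 210   9   8]
```

View pics/f.png

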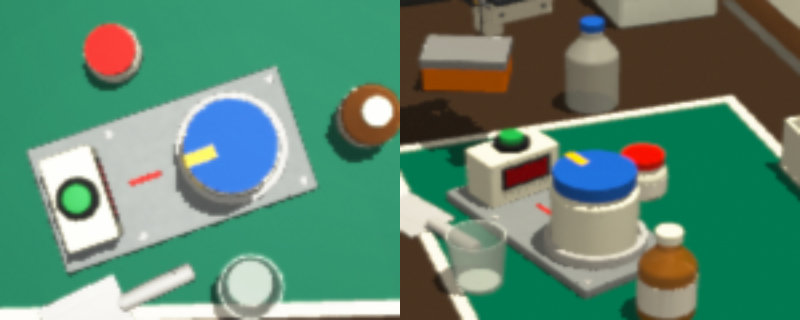

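The strip lines up with the red line to the reader. The button is back at its starting pixels, (263,274) top and (281,213.5) side. The jar is seated, the neighbouring objects look unmoved and the arm is clear. Handing in.

```bash
python3 -c "
from plant import ctrl
print(ctrl.close_job())"
```

```text
the job is handed in; nothing more can be done
None
```

I turned the jar until its label faced the window, pressed the green button fully down and released it, then handed the job in at about 28 s of the 67 s allowed. No verdict was reported.

- **Turning:** I used the shut fingertips on the lid, about 36 mm from the axis, pressing with roughly 9 N (highest wrist reading 12.5 N down). The jar turned about 146° clockwise without slipping. I then nudged it about 4° more.
- **Label angle:** At the end the lid strip measured 107–107.6°, against a station axis of 107.3–107.8°. The angle came from the strip, because the label itself can't be seen by the cameras when it faces the reader.
- **Button:** It travelled about 6 mm and hit its stop. The force passed 8 N there and reached 26 N on one extra step. In the final pictures it is back at its starting pixels.
- **Rest of the scene:** The jar looks seated and upright, the neighbouring objects in view look unmoved, and the arm was clear of everything.

Some readings disagreed:
- **Tool height:** The reported TCP height was about 38 mm below where the cameras and touch put the fingertips. I found the lid by feel instead, with first contact at a reported z of about 0.112 and the lid top near 0.149.
- **Starting angle:** The side view of the label and the top view of the strip differed by about 3–4° on where the label pointed at the start.
- **Red line:** It alone gave the station axis as 109.4°, about 2° from the plate and button estimates.

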